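Set the hold-down screw to the setting block by feel and hang the driver back

ROBOT

A 7-joint arm with a two-finger parallel gripper is mounted at the origin on the work surface. World frame = base frame: x ahead of the robot, y to its left, z up, the work surface at z = 0. Lengths are in m, angles in degrees, forces in N, time in s.
With the tool pointing down it reaches from about 0.4 to 0.9 m from the base axis. Payload 5.6 kg.
Tool frame: the origin (TCP) lies midway between the tips of the shut fingers; the grasp point (between the pads) lies arm.hold_point_z behind it (arm.hold_point_z is the distance from the TCP to the grasp point, in m); z points along the fingers, y is the direction in which the jaws open and shut (so a half turn about z gives the same grasp; the last joint's range is limited). The gripper opens to 92 mm and grips with 3 to 60 N. Pads are 20 mm wide; open, the fingers measure 128 mm over their backs; the gripper's body (75 mm by 189 mm) begins 69 mm behind the grasp point.
Start: joints at [67.323, 26.786, -0.665, 91.828, 0.344, 61.387, -3.226], TCP at [0.225, -0.61, 0.215] pointing down, gripper open.
Joint ranges: [-144.91, 144.91], [-17.63, 115.5], [-89.93, 88.59], [15.96, 139.68], [-74.01, 254.01], [8.47, 105.57], [-167.45, 167.45]. Speed limits (degrees/s): [147.25, 147.25, 180, 180, 180, 180, 180].

INTERFACE

Orientations are given as a 3x3 rotation matrix whose columns are the frame's x, y, z axes.
In Python, from bench import arm gives the robot as it stands. The module is installed in compiled form; this text tells all that it offers.
- The arm moves only by the tool apply_moves, never from a script. Its argument "steps" is a list of rows, each an object with "dp": the shift along the tool's x, y, z in mm, a list of three; "yaw": the turn about the tool's z in rad. In form: [{"dp": [tx, ty, tz], "yaw": yaw}, ...]. A call has exactly 10 rows; each row shifts and turns the commanded pose from where the row before left it, along the tool's axes as they then stand; what a row does not reach is not made up. A row lasts 1/8 s, in which the tool goes at most 62.5 mm and 10.7 degrees, less where a joint would pass 70% of its speed; a pose out of reach is approached as far as the arm can. A call with a gripper value outside its range is refused whole. "jaw" is the gripper's target within -1 to 1 (fully open at 1, half-way at 0, shut at -1), set as the call begins (left out, the last holds). The fingers move at their own pace and stop on an object; the grip force is fixed at half the most. Time passes only in rows, so rows that do not move let the fingers close, or fill a call up. It gives the time, the measured TCP pose, the force and the opening at its end, in the units of the state.
- arm.state(): the state, without advancing time (a new reading comes with each control period).
- arm.snapshot(name): name is "scene" or "top" or "wrist"; returns the picture (384x512x3 uint8, red, green, blue); there is no depth.
- arm.calibration(name): a dict with "camera_matrix" (3x3 intrinsics, pixels), "xyz" and "orientation" of the camera in the world. Camera axes: x right, y down, z forward; pixel columns grow to the right and rows downward; lengths in m; the calibration is good to about 2 mm. A picture is of the moment at which its call begins: read the wrist's pose just before it. calibration takes no time and is no camera call; for the wrist camera it gives the pose at the moment of the call.
- arm.hand_in(): hands the job in, once; it reports no verdict.
The state is a dict: "time_s": time; "qpos": joint angles; "qvel": joint speeds; "joint_efforts": joint torques, N m; "eef_pos": TCP position; "eef_rot": TCP orientation; "force": force on the tool from outside, world axes, zero at the start; "moment": the same for the moment, N m; "width": opening from 0.0 (shut) to 1.0 (fully open).
Only numpy, scipy, OpenCV 4.12 (cv2) and the standard library are available. Lean on these libraries where they do the work, as an engineer would, in place of code of your own. Each camera call takes 0.05 s, during which the arm holds its last target. There are 200 camera calls.

TASK

Take the T-handled driver off its balance arm and turn the hold-down's stop screw down with it until the wooden setting block, drawn along the bed by its free end, just drags under the screw's foot: lightly rubbed, neither loose nor jammed. Draw the block out along the bed until it is clear of the foot and leave it lying flat on the bed, with the screw left as set. Then hang the driver back in the fork of its arm as it hung before, letting go only when the arm has sunk under it and settled; leave the other things on the bench alone.

Things in the scene. Friction and masses are not known exactly. Their poses are not given: they have to be found in the camera images.
- socket (a point): Centre of the mouth of the square socket in the stop screw's steel head (head 40 x 40 mm, 26 high, upright), at its top face; x, y along the sides of head and socket, z up. Socket 18 mm across flats, 20 deep, mouth bevelled out to 26. Right-hand thread: clockwise from above = down, 1.59 mm per rad. Friction 0.06 N m; stays as left. Turn it with the driver only, not the fingers.
- bed (a point): Point on the flat steel bed of the hold-down (fixed) straight under the screw's axis, 20 mm above the bench. x towards the C-frame's column, y along the bed, z up. Bed: x -50 to 85, y -70 to 275 mm. Fence, 22 mm high: face at x = 21.5, y -60 to 60. Green column: x 38 to 84, y -31 to 31, 110 high. The overhanging arm, 58 mm wide, carries the screw 64 to 102 mm above the bed.
- throat (a point): Point 40 mm above the bed on the screw's axis, level with the block's top. The screw ends here in a flat brass foot, 32 mm round, 92.5 to 95.5 mm below the socket's mouth (differs each time: feel it), at first 0.4 to 5.6 mm above the block. The foot is sprung: 1 mm per 8 N, up to 4.5 mm. Light drag: 1 to 14 N; over 30 N marks the block. Friction on bed and foot about 0.6 (+-20%).
- block_mid (a point): Centre of the loose setting block: light hardwood, dark lines, brass ends, 200 mm long (its y), 40 wide (x), 40 high, 0.2 to 0.34 kg. Starts flat on the bed along the fence: one end 30 to 50 mm past the screw's axis to -y, the other 150 to 170 mm from it to +y, free on both sides: grip it there across its width. Drawn out: centre 116 to 200 mm from the axis along the bed's +y.
- driver_bar (a point): Centre of the crossbar of the T-handled driver, where to grip it: dark wooden bar, brass ends, 110 mm long (its y), 22 x 22 mm, flat sides. A 16 mm steel shank runs down (-z) from its middle to a square bit; driver 127 mm high, 0.24 to 0.32 kg. Starts hanging in the fork of the balance arm. Let go in the socket it stands by itself, leaning a few degrees at most.
- driver_tip (a point): End of the driver's square bit (16 mm across flats, sides along its x and y, 35 mm long, bevelled end; about 0.25 rad of play in the socket), 116 mm below the middle of the crossbar on the shank's axis.
- fork_seat (a point): Where the middle of the hung crossbar comes; moves with the fork. Two level steel prongs, 10 mm thick, 60 mm apart, point along -x; the bar lies along y across them in dips that rise 12 mm on both sides, its underside 11 mm below this point, the shank hanging between. Lift out straight up, put in straight down. A cross-piece joins the prongs 66 mm behind the bar (+x).
- fork (a joint): Sink of the spring-balanced parallel arm (220 mm long, on a grey post fixed to the bench), read in rad at the joint between arm and fork: 0 (+-0.05, by the driver's weight) with the driver hanging, -0.2 when empty (upper stop, fork 44 mm higher), positive = lower. It starts down at about 0.7 N on the fork and gives 1 mm per 0.045 N; about 2 N more sinks it to its loaded height.
- bead_jar: Bystander, leave alone: lidded glass jar of amber beads, 68 mm diameter, 99 mm high; origin at the middle of its underside.
- tin: Bystander: dark steel tin, 72 mm diameter, 105 mm high, with three wooden dowels standing up to 185 mm high; origin at the middle of its underside.
- mallet: Bystander: wooden mallet lying flat, 190 mm long, head 60 mm diameter by 90 mm; origin on the bench under the middle of the handle, handle along x, head at +x.
- square: Bystander: try square lying flat, dark wooden stock 110 mm long (along x), steel blade 150 mm long (along +y); origin under the middle of the stock.
- brush: Bystander: flat bench brush lying along x, 200 mm long; origin under its middle.
- rail0: Bystander: planed wooden drawer rail lying flat, 200 x 40 x 18 mm, along its x; origin under its middle.
- rail1: Bystander: a second such rail, 200 x 40 x 18 mm.
- parts_box: Bystander: small open wooden box, 120 x 90 x 55 mm; origin at the middle of its underside.
Things that resemble listed ones, but are neither listed nor needed, are in the scene too. Leave any green or pink look-alike of the part that bears driver_bar alone.

How it is judged (in metres and radians):
On the way, in this order (a step that is already met when the one before it is completed fails the run):
1. the driver's bit is in the screw's socket (z of driver_tip in the frame of socket below -0.01 m and horizontal distance between driver_tip and socket below 0.005 m), for 0.1 s.
2. the block is drawn along with the screw's foot rubbing lightly on it (0.4 to 20 N) (contact force between foot and block between 0.4 and 20 N and linear speed of block above 0.008 m/s), for 0.2 s.
3. the block is clear of the foot and lies flat on the bed, with the screw left at the setting where it dragged (y of block_mid in the frame of bed between 0.116 and 0.2 m and z of block_mid in the frame of bed between 0.016 and 0.024 m and x of block_mid in the frame of bed between -0.03 and 0.05 m and angle between block_mid's own z axis and vertical below 0.06 rad and z of foot_face in the frame of bed between 0.0382 and 0.04 m), for 0.2 s.
4. the driver lies in the fork, the arm has sunk to its loaded height and come to rest, the driver still held (distance between driver_bar and fork_seat below 0.012 m and angle between driver_bar's own z axis and vertical below 0.2 rad and value of joint fork between -0.11 and 0.11 rad and velocity of joint fork between -0.1 and 0.1 rad/s and contact force between the fingers and driver above 0.3 N), for 0.2 s.
At the end, for the whole second after the job is handed in: The screw's free foot stands 38.2 to 40.0 mm above the bed; the block lies flat on the bed, its centre 116 to 200 mm from the screw's axis along +y; the driver hangs upright in the fork (bar within 12 mm of the seat), released, the arm within 0.11 rad of 0 and at rest (all of step 3 and distance between driver_bar and fork_seat below 0.012 m and angle between driver_bar's own z axis and vertical below 0.2 rad and value of joint fork between -0.11 and 0.11 rad and linear speed of driver below 0.03 m/s and linear speed of block below 0.01 m/s and velocity of joint fork between -0.1 and 0.1 rad/s); the robot touches nothing.
It fails at once if the foot is pressed on the block with more than 30 N (contact force between foot and block above 30 N).
It fails at once if the fingers touch the stop screw instead of turning it with the driver (contact force between the fingers and screw above 1 N).
It fails at once if the driver is let go while the arm is still sinking under it (velocity of joint fork above 0.5 rad/s and contact force between the fingers and driver below 0.05 N).
It fails at once if one of the other things on the bench is pushed about (more than 30 mm) (distance of any of bead_jar, tin, mallet, square, brush, rail0, rail1, parts_box from where it was at the start of the episode above 0.03 m).
It also fails if it takes over 72 s, if anything falls off the work surface, if the arm or the gripper's body presses on something with over 40 N, if the wrist force passes 120 N, or if a joint passes its speed limit or range.

## Working session

There is one attempt and no reset: what is moved stays moved. The work goes in short steps, Python scripts to look and compute and a tool call to move; the robot and the scene stay as the last step left them, time stands still between calls to the robot, and variables do not carry over. Pictures are saved under pics/ and viewed, about 8 in all and at most 12, crops included, and the job is handed in when it is done.

Besides the shell and the picture viewer there is one more tool, called after "Call:" by a JSON object that holds its "op" and its "data", one argument or row to a line. apply_moves: Moves the arm, as the interface text tells. Its arguments: {"type":"object","properties":{"steps":{"type":"array","items":{"type":"object","properties":{"dp":{"type":"array","items":{"type":"number"}},"yaw":{"type":"number"}}}},"jaw":{"type":"number"}},"required":["steps"]}

```bash
mkdir -p pics; ls; python3 - <<'E'
from bench import arm
import cv2,json,numpy as np
np.set_printoptions(precision=4,suppress=True)
s=arm.state();print(s,arm.hold_point_z)
for n in("scene","top"):
    im=arm.snapshot(n);cv2.imwrite(f"pics/{n}0.png",im[:,:,::-1]);c=arm.calibration(n);print(n,c)
E
```

```text
pics
{'time_s': 0.0, 'qpos': array([67.321 , 26.8349, -0.6643, 91.8795,  0.3431, 61.3857, -3.2235]), 'qvel': array([-0.0329, -0.0302,  0.1176, -0.0544,  0.0909,  0.022 ,  0.0547]), 'joint_efforts': array([  0.0002, -52.057 ,  -0.0126, -24.3745,  -0.0567,   0.0173,
         0.0002]), 'eef_pos': array([ 0.2243, -0.6095,  0.2137]), 'eef_rot': array([[ 0.9384,  0.3455, -0.0007],
       [ 0.3455, -0.9384,  0.0016],
       [-0.0001, -0.0017, -1.    ]]), 'force': array([-0.3179, -0.0055,  0.3161]), 'moment': array([ 0.0085, -0.0316, -0.0028]), 'width': 0.999560440194391} 0.0187
scene {'camera_matrix': array([[385.894 ,   0.    , 260.1117],
       [  0.    , 385.894 , 199.255 ],
       [  0.    ,   0.    ,   1.    ]]), 'xyz': array([ 1.3643, -0.27  ,  1.0861]), 'orientation': array([[ 0.2883,  0.6942, -0.6596],
       [ 0.9575, -0.2184,  0.1886],
       [-0.0131, -0.6859, -0.7276]])}
top {'camera_matrix': array([[387.8534,   0.    , 262.5545],
       [  0.    , 387.8534, 191.7915],
       [  0.    ,   0.    ,   1.    ]]), 'xyz': array([ 0.35  , -0.0047,  1.2037]), 'orientation': array([[-0.0019, -0.9848,  0.1738],
       [-0.9997, -0.002 , -0.0227],
       [ 0.0227, -0.1738, -0.9845]])}
```

View pics/scene0.png

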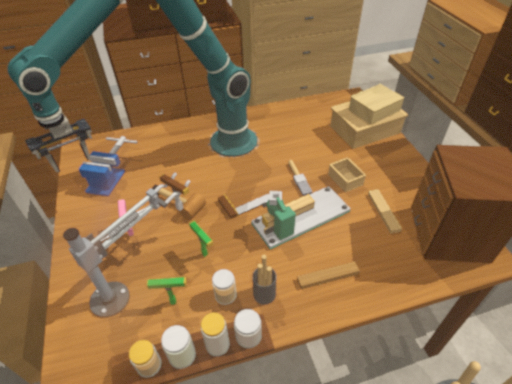

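View pics/top0.png

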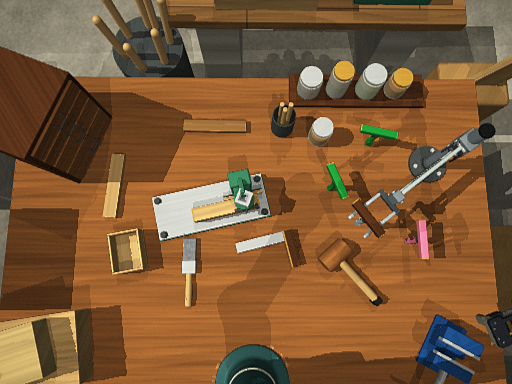

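The scene and top pictures show the wooden driver hanging in the grey fork at top (368,217). The hold-down's head is at top (243,200) and its block at (215,210). Candidates for the driver: dark wood bar in the fork at (368,217), the one to choose; green at (336,181) and (378,133), pink at (422,240), and the mallet at (340,255).

```bash
python3 - <<'E'
import cv2,numpy as np
t=cv2.imread("pics/top0.png");s=cv2.imread("pics/scene0.png")
a=cv2.resize(t[190:250,335:415],(400,300),interpolation=cv2.INTER_CUBIC)   # x5
b=cv2.resize(t[165:240,145:275],(400,300)if 0 else (400,231),interpolation=cv2.INTER_CUBIC)
b=cv2.resize(t[165:240,180:280],(400,300),interpolation=cv2.INTER_CUBIC) # x4
c=cv2.resize(s[165:225,135:215],(400,300),interpolation=cv2.INTER_CUBIC) #x5
d=cv2.resize(s[175:250,250:350],(400,300),interpolation=cv2.INTER_CUBIC) #x4
cv2.imwrite("pics/crop1.png",np.vstack([np.hstack([a,b]),np.hstack([c,d])]))
E
```

```text
(no output)
```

View pics/crop1.png

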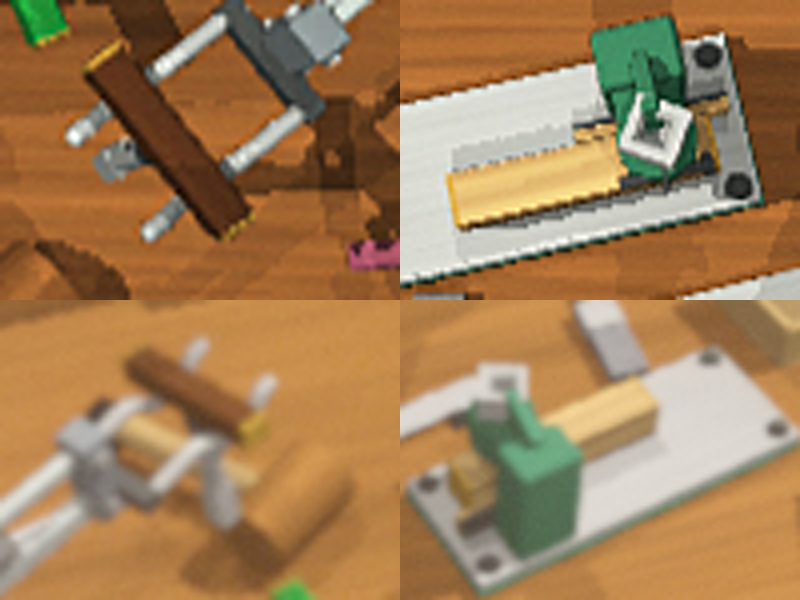

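```bash
cat >h.py <<'E'
import numpy as np
from bench import arm
np.set_printoptions(precision=4,suppress=True)
def ray(n,uv,c=None):
    c=c or arm.calibration(n)
    d=np.asarray(c["orientation"])@np.linalg.solve(c["camera_matrix"],[uv[0],uv[1],1]);return np.array(c["xyz"]),d/np.linalg.norm(d)
def onz(n,uv,z,c=None):
    o,d=ray(n,uv,c);return o+d*(z-o[2])/d[2]
def tri(obs):
    A=np.zeros((3,3));b=np.zeros(3);R=[]
    for o,d in obs:
        P=np.eye(3)-np.outer(d,d);A+=P;b+=P@o
    x=np.linalg.solve(A,b)
    return x,[np.linalg.norm(np.cross(x-o,d)) for o,d in obs]
def proj(c,X):
    p=np.asarray(c["orientation"]).T@(np.asarray(X)-c["xyz"]);p=c["camera_matrix"]@p;return p[:2]/p[2]
E
python3 - <<'E'
from h import *
f=lambda u,v,k,ox,oy:((u+.5)/k-.5+ox,(v+.5)/k-.5+oy)
T=lambda u,v:ray("top",f(u,v,5,335,190)); S=lambda u,v:ray("scene",f(u,v-300,5,135,165))
print("bar mid",tri([T(170,140),S(196,392)]))
print("endA",tri([T(105,58),S(255,424)]),"endB",tri([T(237,222),S(138,360)]))
T4=lambda u,v:ray("top",f(u-400,v,4,180,165)); S4=lambda u,v:ray("scene",f(u-400,v-300,4,250,175))
print("socket",tri([T4(656,128),S4(502,382)]))
for p in((725,35),(762,200)):print("bed corner",onz("top",f(p[0]-400,p[1],4,180,165),.02))
for p in((152,197),(162,241)):print("bed far",onz("top",p,.02))
for p in((448,178),(457,228)):print("block far end top",onz("top",f(p[0]-400,p[1],4,180,165),.06))
E
```

```text
bar mid (array([ 0.4544, -0.2905,  0.246 ]), [np.float64(0.0007747669984749882), np.float64(0.0007747669984749426)])
endA (array([ 0.4954, -0.2595,  0.2476]), [np.float64(0.000547838870849806), np.float64(0.0005478388708497409)]) endB (array([ 0.4137, -0.3218,  0.2458]), [np.float64(0.0008729227834150544), np.float64(0.000872922783415093)])
socket (array([0.521 , 0.0232, 0.1593]), [np.float64(0.0002928143291114854), np.float64(0.0002928143291115421)])
bed corner [ 0.6174 -0.0268  0.02  ]
bed corner [ 0.4879 -0.0551  0.02  ]
bed far [0.542  0.3078 0.02  ]
bed far [0.4077 0.2715 0.02  ]
block far end top [0.4994 0.179  0.06  ]
block far end top [0.4623 0.1713 0.06  ]
```

Call:
{"op": "apply_moves", "data": {
  "jaw": 0,
  "steps": [
    {"dp":[41,-27.5,-23.5],"yaw":0},
    {"dp":[41,-27.5,-23.5],"yaw":0},
    {"dp":[41,-27.5,-23.5],"yaw":0},
    {"dp":[41,-27.5,-23.5],"yaw":0},
    {"dp":[41,-27.5,-23.5],"yaw":0},
    {"dp":[41,-27.5,-23.5],"yaw":0},
    {"dp":[41,-27.5,-23.5],"yaw":0},
    {"dp":[41,-27.5,-23.5],"yaw":0},
    {"dp":[0,0,0],"yaw":-0.15},
    {"dp":[0,0,0],"yaw":-0.149}
  ]
}}

```text
time_s: 1.35
eef_pos: [0.4567, -0.2894, 0.4025]
eef_rot: [[0.791, 0.612, -0.0], [0.612, -0.791, -0.0], [-0.0, -0.0, -1.0]]
force: [0.1, 0.5, 0.1]
width: 0.498
```

```bash
python3 - <<'E'
from h import *
import cv2
s=arm.state();c=arm.calibration("wrist");im=arm.snapshot("wrist")
print(s["eef_pos"],s["eef_rot"],s["qpos"],s["force"]);print(c)
cv2.imwrite("pics/w1.png",im[:,:,::-1])
for X in([.4544,-.2905,.246],[.4954,-.2595,.2476],[.4137,-.3218,.2458],[.521,.0232,.159]):print(proj(c,X))
E
```

```text
[ 0.4567 -0.2894  0.4025] [[ 0.791   0.6119 -0.0003]
 [ 0.6119 -0.791  -0.0001]
 [-0.0003 -0.0001 -1.    ]] [ 41.0223   9.2357 -14.0741  91.6927   2.2878  79.3634 -25.5741] [0.0503 0.5329 0.1024]
{'camera_matrix': array([[274.6508,   0.    , 257.5023],
       [  0.    , 274.6508, 189.5822],
       [  0.    ,   0.    ,   1.    ]]), 'xyz': array([ 0.5127, -0.2444,  0.5727]), 'orientation': array([[ 0.6124, -0.765 , -0.1994],
       [-0.7906, -0.5921, -0.1563],
       [ 0.0015,  0.2533, -0.9674]])}
[257.7025 180.6615]
[258.2279 137.9673]
[257.5535 220.1533]
[ 98.0355 -18.0073]
```

View pics/w1.png

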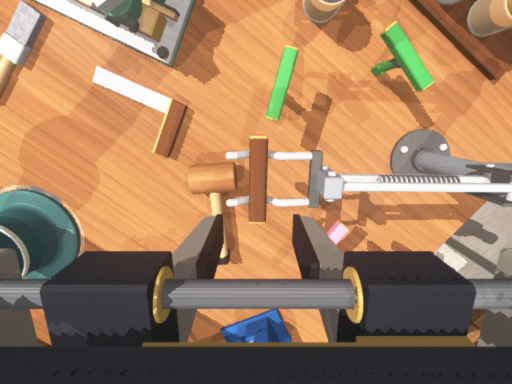

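Wrist view: the dark wooden bar runs (259,136) to (257,222) across the prongs, as predicted, so the choice is confirmed. Descending to grip.

Call:
{"op": "apply_moves", "data": {
  "steps": [
    {"dp":[-1.5,-0.5,40],"yaw":0},
    {"dp":[0,0,40],"yaw":0},
    {"dp":[0,0,30],"yaw":0},
    {"dp":[0,0,20],"yaw":0},
    {"dp":[0,0,15],"yaw":0},
    {"dp":[0,0,12],"yaw":0},
    {"dp":[0,0,10],"yaw":0},
    {"dp":[0,0,9],"yaw":0},
    {"dp":[0,0,1],"yaw":0},
    {"dp":[0,0,0],"yaw":0}
  ]
}}

```text
time_s: 2.65
eef_pos: [0.455, -0.2908, 0.2258]
eef_rot: [[0.795, 0.606, 0.0], [0.606, -0.795, -0.0], [0.0, 0.0, -1.0]]
force: [-0.1, -0.1, -0.4]
width: 0.496
```

Call:
{"op": "apply_moves", "data": {
  "jaw": -1,
  "steps": [
    {"dp":[0,0,0],"yaw":0},
    {"dp":[0,0,0],"yaw":0},
    {"dp":[0,0,0],"yaw":0},
    {"dp":[0,0,0],"yaw":0},
    {"dp":[0,0,-2],"yaw":0},
    {"dp":[0,0,-5],"yaw":0},
    {"dp":[0,0,-8],"yaw":0},
    {"dp":[0,0,-12],"yaw":0},
    {"dp":[0,0,-15],"yaw":0},
    {"dp":[0,0,-18],"yaw":0}
  ]
}}

```text
time_s: 3.9
eef_pos: [0.4542, -0.29, 0.2863]
eef_rot: [[0.795, 0.607, -0.002], [0.607, -0.795, 0.001], [-0.0, -0.002, -1.0]]
force: [0.9, -0.6, -3.5]
width: 0.233
```

```bash
python3 - <<'E'
from h import *
import cv2
s=arm.state();print(s["eef_pos"],s["force"],s["moment"],s["width"])
t=arm.snapshot("top");s=arm.snapshot("scene")
cv2.imwrite("pics/t2.png",t[:,:,::-1])
a=cv2.resize(t[180:215,225:265,::-1],(400,350),interpolation=cv2.INTER_CUBIC) #10
b=cv2.resize(s[180:215,255:295,::-1],(400,350),interpolation=cv2.INTER_CUBIC)
d=cv2.resize(s[120:220,110:250,::-1],(350,250)); e=cv2.resize(t[150:250,310:450,::-1],(350,250))
o=np.zeros((600,800,3),np.uint8);o[:350]=np.hstack([a,b]);o[350:,:350]=d;o[350:,400:750]=e
cv2.imwrite("pics/c2.png",o)
E
```

```text
[ 0.4542 -0.29    0.2863] [ 0.9079 -0.5766 -3.5115] [ 0.0273 -0.104  -0.0238] 0.2333320635979445
```

View pics/c2.png

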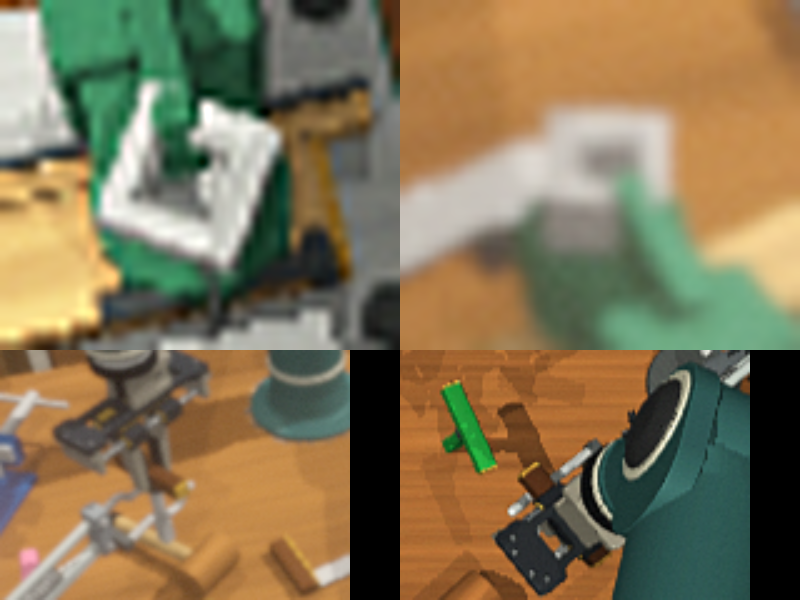

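Driver is held (width 21.5 mm). The head's top-face corners in the 10× top crop are (100,225), (152,85), (285,135) and (228,270). Something green overlaps its edge, so I'll measure it.

```bash
python3 - <<'E'
from h import *
f=lambda u,v,ox,oy:((u+.5)/10-.5+ox,(v+.5)/10-.5+oy)
P=[onz("top",f(u,v,225,180),.159) for u,v in((100,225),(152,85),(285,135),(228,270))]
P=np.array(P);print(P,P.mean(0))
for i in range(4):
    d=P[(i+1)%4]-P[i];print(np.linalg.norm(d),np.degrees(np.arctan2(d[1],d[0])))
print("strip",tri([ray("top",f(175,150,225,180)),ray("scene",f(625-400,185,255,180))]))
for q in((545,105),(675,110),(665,215),(545,195)):print(onz("scene",f(q[0]-400,q[1],255,180),.159))
E
```

```text
[[ 0.506   0.0474  0.159 ]
 [ 0.5447  0.0336  0.159 ]
 [ 0.5309 -0.0028  0.159 ]
 [ 0.4937  0.0126  0.159 ]] [0.5188 0.0227 0.159 ]
0.04113269168745152 -19.60455405643145
0.03895420711989507 -110.77229496772743
0.04028561290884672 157.5480600745878
0.03694504014030174 70.55510158314036
strip (array([0.5281, 0.0277, 0.1509]), [np.float64(0.00026705460652955685), np.float64(0.00026705460652956883)])
[0.492  0.0114 0.159 ]
[0.5075 0.0525 0.159 ]
[0.5523 0.0336 0.159 ]
[ 0.5318 -0.0012  0.159 ]
```

Call:
{"op": "apply_moves", "data": {
  "steps": [
    {"dp":[0,-5,-20],"yaw":0},
    {"dp":[0,-25,-15],"yaw":0},
    {"dp":[0,-50,0],"yaw":0},
    {"dp":[44.5,-19,0],"yaw":0},
    {"dp":[44.5,-19,0],"yaw":0},
    {"dp":[44.5,-19,0],"yaw":0},
    {"dp":[0,0,0],"yaw":-0.143},
    {"dp":[0,0,0],"yaw":-0.143},
    {"dp":[0,0,0],"yaw":-0.143},
    {"dp":[0,0,0],"yaw":-0.143}
  ]
}}

```text
time_s: 5.25
eef_pos: [0.4771, -0.1004, 0.32]
eef_rot: [[0.335, 0.942, -0.002], [0.942, -0.335, 0.0], [-0.0, -0.002, -1.0]]
force: [0.0, 0.0, -2.9]
width: 0.237
```

```bash
python3 - <<'E'
from h import *
import cv2
s=arm.state();c=arm.calibration("wrist");im=arm.snapshot("wrist");sc=arm.snapshot("scene")
np.savez("w3.npz",**c)
print(s["eef_pos"],s["qpos"],s["force"],s["moment"]);
p=proj(c,[.5195,.023,.159]);print(p)
u,v=[int(x) for x in p];y0=max(v-40,0);x0=u-50
print(x0,y0)
a=cv2.resize(im[y0:y0+75,x0:x0+100,::-1],(800,600),interpolation=cv2.INTER_CUBIC)
a[400:,520:]=cv2.resize(im[:,:,::-1],(280,200))
cv2.imwrite("pics/c3.png",a);cv2.imwrite("pics/w3.png",im[:,:,::-1]);cv2.imwrite("pics/s3.png",sc[:,:,::-1])
E
```

```text
[ 0.4771 -0.1004  0.32  ] [ 32.0093   7.1924 -26.1187 104.977    3.3741  68.7069 -14.7546] [ 0.0049  0.0202 -2.9367] [-0.0164  0.0116 -0.0049]
[256.7253  63.3941]
206 23
```

View pics/c3.png

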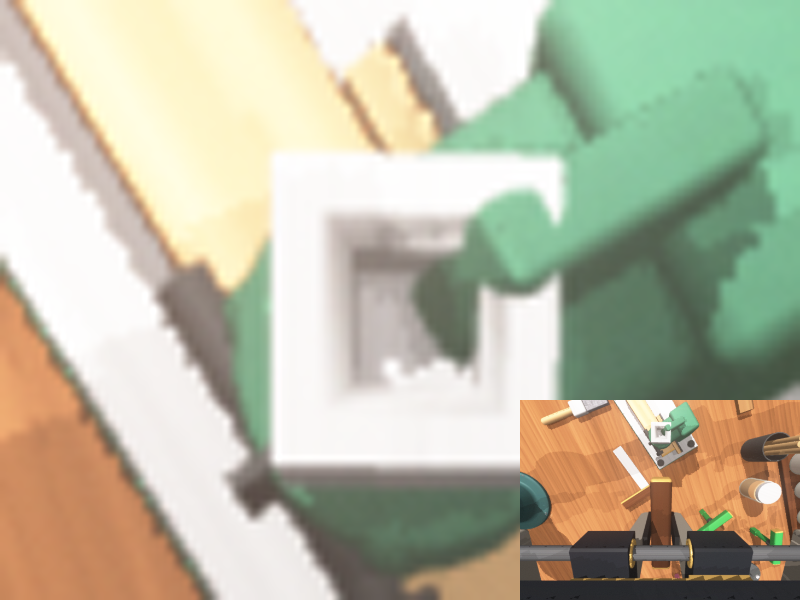

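The socket is axis-aligned in this view, centre about (417,310) in the crop. A green rod from the column reaches over the mouth's upper-right corner, with its end at (510,240). I'll triangulate that rod before inserting.

```bash
python3 - <<'E'
from h import *
import cv2
c=dict(np.load("w3.npz"))
W=lambda u,v:ray("w",((u+.5)/8-.5+206,(v+.5)/8-.5+23),c)
T=lambda u,v:ray("top",((u+.5)/10-.5+225,(v+.5)/10-.5+180))
# head corners at z in wrist
wz=lambda u,v,z:(lambda o,d:o+d*(z-o[2])/d[2])(*W(u,v))
for z in(.155,.159,.163):
    P=np.array([wz(u,v,z) for u,v in((272,155),(563,155),(560,465),(272,467))]);E=np.roll(P,-1,0)-P
    print(z,P.mean(0),np.linalg.norm(E,axis=1),np.degrees(np.arctan2(E[:,1],E[:,0])))
print("head tri",tri([W(417,311),T(192,178)]))
print("corners",[tri([W(*a),T(*b)])[0] for a,b in (((272,155),(100,225)),((272,467),(228,270)),((560,465),(285,135)))])
print("rod end",tri([W(510,240),T(175,140)]),tri([W(480,255),T(180,160)]))
print("rod mid",tri([W(640,170),T(150,50)]))
t=cv2.imread("pics/t2.png");s=cv2.imread("pics/s3.png")
a=cv2.resize(t[165:215,220:270],(600,600),interpolation=cv2.INTER_CUBIC)
cv2.imwrite("pics/c4.png",np.hstack([a[:, :400],cv2.resize(s[170:230,255:295],(400,600),interpolation=cv2.INTER_CUBIC)]))
E
```

```text
0.155 [0.5213 0.025  0.155 ] [0.0402 0.0401 0.0411 0.0404] [ -19.5662 -109.191   160.8114   69.4929]
0.159 [0.5211 0.0243 0.159 ] [0.0397 0.0396 0.0406 0.0399] [ -19.5662 -109.191   160.8114   69.4929]
0.163 [0.5208 0.0236 0.163 ] [0.0393 0.0392 0.0402 0.0394] [ -19.5662 -109.191   160.8114   69.4929]
head tri (array([0.5198, 0.0233, 0.1611]), [np.float64(0.00147105711109603), np.float64(0.001471057111095979)])
corners [array([0.5075, 0.0484, 0.1597]), array([0.4948, 0.013 , 0.1521]), array([ 0.5326, -0.0018,  0.1564])]
rod end (array([0.534 , 0.0288, 0.1509]), [np.float64(0.0033778035272759993), np.float64(0.003377803527275922)]) (array([0.5288, 0.0278, 0.152 ]), [np.float64(0.004016839490227204), np.float64(0.00401683949022717)])
rod mid (array([0.5591, 0.0351, 0.1371]), [np.float64(0.00035997396378870003), np.float64(0.0003599739637886535)])
```

View pics/c4.png

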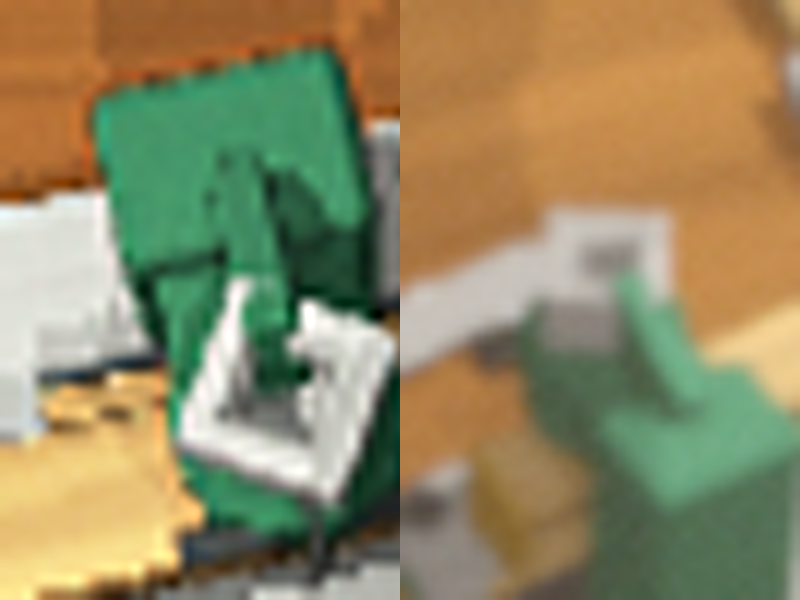

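The rod runs up from the column's top through the head's footprint. It appears to intersect the head, so I take it as a decorative index and will watch the forces. Socket is near (0.520, 0.0235, 0.158), yaw −19.7°.

Call:
{"op": "apply_moves", "data": {
  "steps": [
    {"dp":[60,0,0],"yaw":0},
    {"dp":[60,0,0],"yaw":-0.1745},
    {"dp":[11,0.8,0],"yaw":-0.1745},
    {"dp":[0,0,0],"yaw":-0.1745},
    {"dp":[0,0,0],"yaw":-0.1745},
    {"dp":[0,0,0],"yaw":-0.1745},
    {"dp":[0,0,0],"yaw":-0.1745},
    {"dp":[0,0,0],"yaw":-0.1745},
    {"dp":[0,0,0],"yaw":-0.1745},
    {"dp":[0,0,0],"yaw":-0.173}
  ]
}}

```text
time_s: 6.6
eef_pos: [0.5209, 0.0227, 0.3202]
eef_rot: [[-0.941, 0.339, -0.001], [0.339, 0.941, -0.0], [0.001, -0.001, -1.0]]
force: [0.1, -0.2, -2.6]
width: 0.238
```

```bash
python3 - <<'E'
from h import *
import cv2
s=arm.state();print(s["eef_pos"],s["eef_rot"][:,0],s["qpos"],s["force"],s["moment"])
R=s["eef_rot"];d=np.array([.520,.0235,0])-s["eef_pos"];print("dxy tool mm",1e3*R.T@d,np.degrees(np.arctan2(R[1,0],R[0,0])))
sc=arm.snapshot("scene");cv2.imwrite("pics/s4.png",sc[:,:,::-1]);t=arm.snapshot("top")
np.save("s4.npy",sc)
a=cv2.resize(sc[130:230,230:330,::-1],(400,400),interpolation=cv2.INTER_CUBIC)
b=cv2.resize(t[150:250,190:290,::-1],(400,400),interpolation=cv2.INTER_CUBIC)
cv2.imwrite("pics/c5.png",np.hstack([a,b]))
for n,x0,y0 in(("scene",230,130),("top",190,150)):
    c=arm.calibration(n)
    for z in(.159,.22):print(n,z,(proj(c,[.52,.0235,z])-[x0,y0])*4+[400*(n=="top"),0])
E
```

```text
[0.5209 0.0227 0.3202] [-0.9406  0.3394  0.0011] [ 30.8859  13.7614 -43.3496 100.1005   9.9893  70.1558  55.0924] [ 0.124  -0.2294 -2.5653] [ 0.0631 -0.1544  0.0184]
dxy tool mm [  0.7457   0.6507 320.157 ] 160.15755240056828
scene 0.159 [180.1683 259.8722]
scene 0.22 [181.3107 207.2764]
top 0.159 [613.5785 187.8792]
top 0.22 [611.114  172.6321]
```

View pics/c5.png

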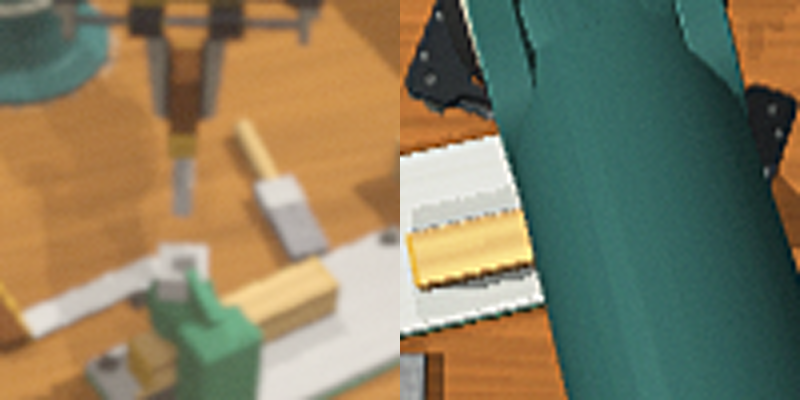

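Scene crop: bit end at (182,215) stands straight over the socket at (182,262). Inserting.

Call:
{"op": "apply_moves", "data": {
  "steps": [
    {"dp":[0.3,0.3,20],"yaw":0},
    {"dp":[0,0,16],"yaw":0},
    {"dp":[0,0,8],"yaw":0},
    {"dp":[0,0,6],"yaw":0},
    {"dp":[0,0,5],"yaw":0},
    {"dp":[0,0,4],"yaw":0},
    {"dp":[0,0,4],"yaw":0},
    {"dp":[0,0,3],"yaw":0},
    {"dp":[0,0,3],"yaw":0},
    {"dp":[0,0,0],"yaw":0}
  ]
}}

```text
time_s: 7.95
eef_pos: [0.5207, 0.0232, 0.2511]
eef_rot: [[-0.94, 0.342, -0.001], [0.342, 0.94, 0.0], [0.001, -0.0, -1.0]]
force: [-0.7, 0.6, -3.5]
width: 0.237
```

```bash
python3 - <<'E'
from h import *
s=arm.state();print(s["eef_pos"],s["force"],s["moment"],s["width"])
E
```

```text
[0.5207 0.0232 0.2511] [-0.6898  0.636  -3.4731] [ 0.2598  0.3107 -0.0498] 0.23682537165153217
```

Call:
{"op": "apply_moves", "data": {
  "steps": [
    {"dp":[0,0,3],"yaw":0},
    {"dp":[0,0,2],"yaw":0},
    {"dp":[0,0,0.27],"yaw":0.17},
    {"dp":[0,0,0.27],"yaw":0.17},
    {"dp":[0,0,0.27],"yaw":0.17},
    {"dp":[0,0,0.27],"yaw":0.17},
    {"dp":[0,0,0.27],"yaw":0.17},
    {"dp":[0,0,0.27],"yaw":0.17},
    {"dp":[0,0,0.27],"yaw":0.17},
    {"dp":[0,0,0.27],"yaw":0.17}
  ]
}}

```text
time_s: 9.2
eef_pos: [0.5214, 0.0244, 0.2442]
eef_rot: [[0.142, 0.99, 0.0], [0.99, -0.142, 0.002], [0.002, 0.0, -1.0]]
force: [-1.0, 2.4, -2.9]
width: 0.238
```

```bash
python3 - <<'E'
from h import *
s=arm.state();print(s["eef_pos"],s["force"],s["moment"],s["width"],s["qpos"])
E
```

```text
[0.5214 0.0244 0.2442] [-0.969   2.3688 -2.887 ] [0.9358 0.2008 0.1175] 0.2379813799510403 [ 18.0975  15.3076 -28.6658 106.3788   8.2811  60.3321 -21.9808]
```

Call:
{"op": "apply_moves", "data": {
  "steps": [
    {"dp":[0,0,0.27],"yaw":0.148},
    {"dp":[0,0,0.27],"yaw":0.148},
    {"dp":[0,0,0.27],"yaw":0.148},
    {"dp":[0,0,0.27],"yaw":0.148},
    {"dp":[0,0,0.27],"yaw":0.148},
    {"dp":[0,0,0.27],"yaw":0.148},
    {"dp":[0,0,0],"yaw":0},
    {"dp":[0,0,0],"yaw":-0.06},
    {"dp":[0,0,0],"yaw":-0.06},
    {"dp":[0,0,0],"yaw":0}
  ]
}}

```text
time_s: 10.45
eef_pos: [0.5218, 0.0233, 0.2429]
eef_rot: [[0.786, 0.618, 0.001], [0.618, -0.786, 0.0], [0.001, 0.0, -1.0]]
force: [0.9, 1.6, -2.3]
width: 0.239
```

```bash
python3 - <<'E'
from h import *
s=arm.state();print(s["eef_pos"],s["eef_rot"][:,0],s["force"],s["moment"],s["width"],s["qpos"])
E
```

```text
[0.5218 0.0233 0.2429] [0.7861 0.6181 0.0013] [ 0.8706  1.6024 -2.3249] [ 0.6662 -0.25    0.0232] 0.2386995396960977 [ 12.5339  14.4598 -21.9196 106.7883   6.1734  59.8238 -63.6811]
```

Call:
{"op": "apply_moves", "data": {
  "jaw": 0.52,
  "steps": [
    {"dp":[0,0,0],"yaw":0},
    {"dp":[0,0,0],"yaw":0},
    {"dp":[0,0,-12],"yaw":0},
    {"dp":[0,0,-45],"yaw":0},
    {"dp":[17,-38,0],"yaw":0},
    {"dp":[17,-38,0],"yaw":0},
    {"dp":[17.8,-38.4,0],"yaw":0},
    {"dp":[0,0,0],"yaw":-0.17},
    {"dp":[0,0,0],"yaw":-0.17},
    {"dp":[0,0,0],"yaw":-0.17}
  ]
}}

```text
time_s: 11.7
eef_pos: [0.4917, 0.1452, 0.3008]
eef_rot: [[0.38, 0.925, 0.001], [0.925, -0.38, -0.0], [0.0, 0.001, -1.0]]
force: [-0.0, 0.4, 0.1]
width: 0.76
```

```bash
python3 - <<'E'
from h import *
import cv2
s=arm.state();c=arm.calibration("wrist");im=arm.snapshot("wrist");sc=arm.snapshot("scene")
R=s["eef_rot"];print(s["eef_pos"],R[:,0],np.degrees(np.arctan2(R[1,0],R[0,0])),s["force"],s["moment"],s["width"])
print("to grip",1e3*R.T@(np.array([.492,.145,.027])-s["eef_pos"]))
np.savez("w5.npz",**c)
cv2.imwrite("pics/c6.png",np.hstack([im[:,:,::-1],cv2.resize(sc[110:240,230:326,::-1],(284,384),interpolation=cv2.INTER_CUBIC)]))
E
```

```text
[0.4917 0.1452 0.3008] [0.3803 0.9249 0.0003] 67.6477107813835 [-0.0462  0.3999  0.0683] [-0.0377 -0.0088 -0.0112] 0.7595397552637896
to grip [ -0.19     0.0112 273.8166]
```

View pics/c6.png

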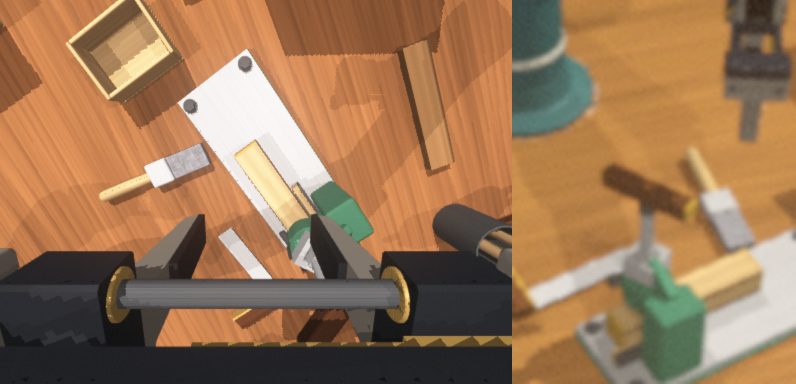

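The driver stands by itself in the socket. In the wrist view the block's free end has its corners at (236,155) and (258,141).

```bash
python3 - <<'E'
from h import *
c=dict(np.load("w5.npz"));P=np.array([onz("w",p,.06,c) for p in((236,155),(258,141),(290,228))])
print(P);m=(P[0]+P[1])/2;o=np.array([.5205,.0235,.06])
for deg in(12.5,13):
    a=np.radians(deg);X=np.array([np.cos(a),np.sin(a),0]);Y=np.array([-X[1],X[0],0]);print([((p-o)@X,(p-o)@Y) for p in(*P,m)])
B=np.array([onz("w",p,.02,c) for p in((179,103),(245,50),(327,180))]);print(B)
d=B[1]-B[2];print(np.degrees(np.arctan2(-d[0],d[1])));d=B[1]-B[0];print(np.degrees(np.arctan2(d[1],d[0])))
E
```

```text
[[0.4689 0.1741 0.06  ]
 [0.5072 0.1808 0.06  ]
 [0.5024 0.0335 0.06  ]]
[(np.float64(-0.01780291267145738), np.float64(0.1582177024239049)), (np.float64(0.02105445241628409), np.float64(0.15641215352859736)), (np.float64(-0.015534640885236515), np.float64(0.013653172041280782)), (np.float64(0.0016257698724133258), np.float64(0.15731492797625113))]
[(np.float64(-0.016421542394420657), np.float64(0.15836703572800465)), (np.float64(0.022418586937394944), np.float64(0.1562224654066551)), (np.float64(-0.015414904483228764), np.float64(0.013788215765464617)), (np.float64(0.0029985222714871158), np.float64(0.15729475056732986))]
[[0.4139 0.2791 0.02  ]
 [0.5392 0.3097 0.02  ]
 [0.589  0.0735 0.02  ]]
11.901827302490194
13.701999940134744
```

Call:
{"op": "apply_moves", "data": {
  "steps": [
    {"dp":[1.7,2.5,50],"yaw":-0.153},
    {"dp":[0,0,50],"yaw":-0.153},
    {"dp":[0,0,40],"yaw":-0.153},
    {"dp":[0,0,30],"yaw":-0.152},
    {"dp":[0,0,30],"yaw":0},
    {"dp":[0,0,25],"yaw":0},
    {"dp":[0,0,20],"yaw":0},
    {"dp":[0,0,15],"yaw":0},
    {"dp":[0,0,9],"yaw":0},
    {"dp":[0,0,4.5],"yaw":0}
  ]
}}

```text
time_s: 13.05
eef_pos: [0.4946, 0.1457, 0.0262]
eef_rot: [[-0.213, 0.977, 0.0], [0.977, 0.213, -0.0], [-0.0, 0.0, -1.0]]
force: [-1.0, 0.2, 0.0]
width: 0.763
```

Call:
{"op": "apply_moves", "data": {
  "jaw": -1,
  "steps": [
    {"dp":[0,0,0],"yaw":0},
    {"dp":[0,0,0],"yaw":0},
    {"dp":[0,0,0],"yaw":0},
    {"dp":[0,0,0],"yaw":0},
    {"dp":[0,0,0],"yaw":0},
    {"dp":[1,0,0],"yaw":0},
    {"dp":[2,0,0],"yaw":0},
    {"dp":[2,0,0],"yaw":0},
    {"dp":[2,0,0],"yaw":0},
    {"dp":[2,0,0],"yaw":0}
  ]
}}

```text
time_s: 14.3
eef_pos: [0.4927, 0.1461, 0.0263]
eef_rot: [[-0.209, 0.978, -0.002], [0.978, 0.209, -0.012], [-0.011, -0.005, -1.0]]
force: [0.9, -19.5, 8.1]
width: 0.429
```

```bash
python3 - <<'E'
from h import *
s=arm.state();R=s["eef_rot"];print(s["time_s"],s["eef_pos"],s["force"],R.T@s["force"],s["moment"],s["width"])
E
```

```text
14.3 [0.4927 0.1461 0.0263] [  0.8777 -19.5012   8.0709] [-19.3433  -3.2507  -7.8407] [-4.0966 -0.4276  0.0981] 0.42936327493394194
```

Call:
{"op": "apply_moves", "data": {
  "steps": [
    {"dp":[0.7,0,-1],"yaw":0},
    {"dp":[0.7,0,-1],"yaw":0},
    {"dp":[0.7,0,-1],"yaw":0},
    {"dp":[0.7,0,0],"yaw":0},
    {"dp":[0.7,0,0],"yaw":0},
    {"dp":[0.7,0,0],"yaw":0},
    {"dp":[0.7,0,0],"yaw":0},
    {"dp":[0.7,0,0],"yaw":0},
    {"dp":[0.7,0,0],"yaw":0},
    {"dp":[0.7,0,0],"yaw":0}
  ]
}}

```text
time_s: 15.55
eef_pos: [0.4918, 0.1497, 0.0276]
eef_rot: [[-0.206, 0.979, -0.003], [0.978, 0.206, -0.014], [-0.014, -0.006, -1.0]]
force: [7.2, -21.6, -7.8]
width: 0.433
```

```bash
python3 - <<'E'
from h import *
s=arm.state();R=s["eef_rot"];print(s["time_s"],s["eef_pos"],s["force"],R.T@s["force"],s["moment"],s["width"])
E
```

```text
15.55 [0.4918 0.1497 0.0276] [  7.1992 -21.5665  -7.7906] [-22.4792   2.6543   8.0793] [-4.4898 -1.4934  0.0996] 0.4329948862992679
```

The block drags at about 22 N, so the foot presses with about 21 N; that is too tight. I'll turn the screw back about 1.13 rad.

Call:
{"op": "apply_moves", "data": {
  "jaw": 0.52,
  "steps": [
    {"dp":[-4,0,0],"yaw":0},
    {"dp":[0,0,0],"yaw":0},
    {"dp":[0,0,-15],"yaw":0},
    {"dp":[0,0,-60],"yaw":0},
    {"dp":[0,0,-60],"yaw":0},
    {"dp":[0,0,-60],"yaw":0},
    {"dp":[0,0,-60],"yaw":0.158},
    {"dp":[0,0,-20],"yaw":0.158},
    {"dp":[0,0,0],"yaw":0.158},
    {"dp":[0,0,0],"yaw":0.158}
  ]
}}

```text
time_s: 16.8
eef_pos: [0.4914, 0.1586, 0.306]
eef_rot: [[0.408, 0.913, 0.002], [0.913, -0.408, 0.001], [0.001, 0.002, -1.0]]
force: [-1.3, 0.6, 0.1]
width: 0.759
```

```bash
python3 - <<'E'
from h import *
import cv2
s=arm.state();R=s["eef_rot"];print(s["time_s"],s["eef_pos"],s["force"],s["width"],np.degrees(np.arctan2(R[1,0],R[0,0])))
print(1e3*R.T@(np.array([.5212,.0233,.241])-s["eef_pos"]))
sc=arm.snapshot("scene");t=arm.snapshot("top");w=arm.snapshot("wrist")
a=cv2.resize(sc[130:230,230:330,::-1],(400,400),interpolation=cv2.INTER_CUBIC)
b=cv2.resize(t[150:250,190:290,::-1],(400,400),interpolation=cv2.INTER_CUBIC)
cv2.imwrite("pics/c7.png",np.hstack([a,b]))
E
```

```text
16.8 [0.4914 0.1586 0.306 ] [-1.2665  0.6488  0.1361] 0.7593062169270555 65.92430086525874
[-111.4214   82.3172   64.9737]
```

View pics/c7.png

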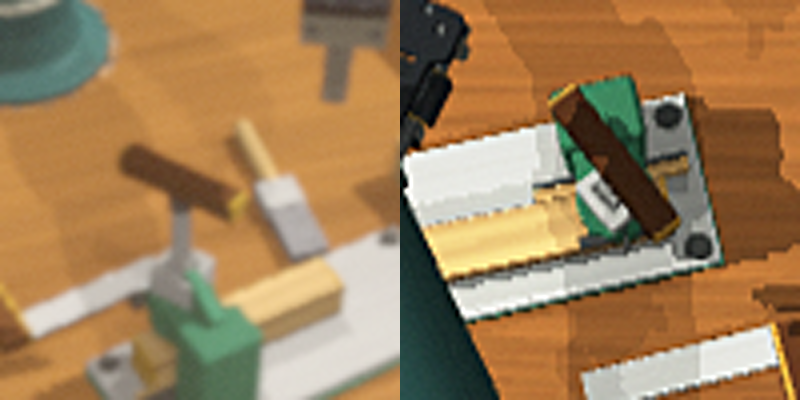

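```bash
python3 - <<'E'
from h import *
T=lambda u,v:ray("top",((u-400+.5)/4-.5+190,(v+.5)/4-.5+150));S=lambda u,v:ray("scene",((u+.5)/4-.5+230,(v+.5)/4-.5+130))
m=tri([T(615,164),S(182,181)]);print(m)
a=tri([T(566,95),S(239,205)])[0];b=tri([T(668,231),S(128,157)])[0];d=a-b;print(a,b,(a+b)/2,np.linalg.norm(d),np.degrees(np.arctan2(d[1],d[0])),np.degrees(np.arcsin(d[2]/np.linalg.norm(d))))
s=arm.state();R=s["eef_rot"]
print(1e3*R.T@(m[0]-[0,0,.018]-s["eef_pos"]))
E
```

```text
(array([0.521 , 0.0215, 0.2519]), [np.float64(0.00041141495226191383), np.float64(0.0004114149522619041)])
[0.5642 0.0529 0.2561] [ 0.4793 -0.011   0.2503] [0.5217 0.021  0.2532] 0.10632507254339853 36.972302106060056 3.1437282178054513
[-113.4897   81.929    71.3008]
```

Call:
{"op": "apply_moves", "data": {
  "steps": [
    {"dp":[-37.7,27.2,0],"yaw":0},
    {"dp":[-37.7,27.2,0],"yaw":0},
    {"dp":[-37.6,27.2,0],"yaw":0},
    {"dp":[0,0,3],"yaw":0.161},
    {"dp":[0,0,8],"yaw":0.161},
    {"dp":[0,0,10],"yaw":0.161},
    {"dp":[0,0,17],"yaw":0},
    {"dp":[0,0,16],"yaw":0},
    {"dp":[0,0,12],"yaw":0},
    {"dp":[0,0,6],"yaw":0}
  ]
}}

```text
time_s: 18.2
eef_pos: [0.5203, 0.0211, 0.2312]
eef_rot: [[0.783, 0.622, -0.001], [0.622, -0.783, 0.0], [-0.001, -0.001, -1.0]]
force: [0.1, 0.0, 0.2]
width: 0.757
```

Call:
{"op": "apply_moves", "data": {
  "jaw": -1,
  "steps": [
    {"dp":[0,0,0],"yaw":0},
    {"dp":[0,0,0],"yaw":0},
    {"dp":[0,0,0],"yaw":0},
    {"dp":[0,0,0],"yaw":0},
    {"dp":[0,0,0],"yaw":0},
    {"dp":[0,0,0],"yaw":0},
    {"dp":[0,0,-0.25],"yaw":-0.157},
    {"dp":[0,0,-0.25],"yaw":-0.157},
    {"dp":[0,0,-0.25],"yaw":-0.157},
    {"dp":[0,0,-0.25],"yaw":-0.157}
  ]
}}

```text
time_s: 19.45
eef_pos: [0.5211, 0.0215, 0.2331]
eef_rot: [[0.264, 0.965, 0.001], [0.965, -0.264, 0.001], [0.001, 0.001, -1.0]]
force: [1.9, 1.1, -2.5]
width: 0.238
```

```bash
python3 - <<'E'
from h import *
s=arm.state();R=s["eef_rot"];print(s["time_s"],s["eef_pos"],s["force"],s["moment"],s["width"],np.degrees(np.arctan2(R[1,0],R[0,0])))
E
```

```text
19.45 [0.5211 0.0215 0.2331] [ 1.8562  1.1273 -2.4752] [ 0.3392 -0.6937 -0.1215] 0.2382180823415536 74.6911750596758
```

Call:
{"op": "apply_moves", "data": {
  "steps": [
    {"dp":[0,0,-0.25],"yaw":-0.156},
    {"dp":[0,0,-0.25],"yaw":-0.156},
    {"dp":[0,0,-0.25],"yaw":-0.156},
    {"dp":[0,0,-0.25],"yaw":-0.155},
    {"dp":[0,0,0],"yaw":0},
    {"dp":[0,0,0],"yaw":0},
    {"dp":[0,0,0],"yaw":0.06},
    {"dp":[0,0,0],"yaw":0.06},
    {"dp":[0,0,0],"yaw":0},
    {"dp":[0,0,0],"yaw":0}
  ]
}}

```text
time_s: 20.7
eef_pos: [0.5208, 0.021, 0.2344]
eef_rot: [[-0.229, 0.973, 0.0], [0.973, 0.229, -0.0], [-0.0, 0.0, -1.0]]
force: [2.1, 0.7, -3.1]
width: 0.237
```

```bash
python3 - <<'E'
from h import *
s=arm.state();R=s["eef_rot"];print(s["time_s"],s["eef_pos"],s["force"],s["moment"],s["width"],np.degrees(np.arctan2(R[1,0],R[0,0])))
d=np.array([.4945,.150,.027])-s["eef_pos"];print(1e3*R.T@d)
E
```

```text
20.7 [0.5208 0.021  0.2344] [ 2.1446  0.7294 -3.1326] [ 0.3982 -0.9673 -0.078 ] 0.23683914223505 103.24523415755239
[131.6421   3.9081 207.3409]
```

Call:
{"op": "apply_moves", "data": {
  "jaw": 0.52,
  "steps": [
    {"dp":[0,0,0],"yaw":0},
    {"dp":[0,0,0],"yaw":0},
    {"dp":[0,0,-12],"yaw":0},
    {"dp":[0,0,-50],"yaw":0},
    {"dp":[44,1.1,0],"yaw":0},
    {"dp":[44,1.1,0],"yaw":0},
    {"dp":[43.6,1.1,0],"yaw":0},
    {"dp":[0,0,40],"yaw":0},
    {"dp":[0,0,60],"yaw":0},
    {"dp":[0,0,60],"yaw":0}
  ]
}}

```text
time_s: 21.95
eef_pos: [0.4945, 0.1497, 0.1359]
eef_rot: [[-0.229, 0.974, 0.002], [0.974, 0.229, -0.0], [-0.001, 0.002, -1.0]]
force: [0.7, 0.1, 0.2]
width: 0.763
```

```bash
python3 - <<'E'
from h import *
s=arm.state();R=s["eef_rot"];print(s["time_s"],s["eef_pos"],s["force"],s["moment"],s["width"],np.degrees(np.arctan2(R[1,0],R[0,0])))
d=np.array([.4938,.1497,.027])-s["eef_pos"];print(1e3*R.T@d)
E
```

```text
21.95 [0.4945 0.1497 0.1359] [0.6831 0.0886 0.1734] [-0.0657 -0.1625 -0.0093] 0.7627063104489031 103.21010739763396
[  0.2005  -0.9802 108.926 ]
```

Call:
{"op": "apply_moves", "data": {
  "steps": [
    {"dp":[0.2,-0.8,30],"yaw":0.01},
    {"dp":[0,0,25],"yaw":0},
    {"dp":[0,0,18],"yaw":0},
    {"dp":[0,0,12],"yaw":0},
    {"dp":[0,0,9],"yaw":0},
    {"dp":[0,0,7],"yaw":0},
    {"dp":[0,0,5],"yaw":0},
    {"dp":[0,0,3],"yaw":0},
    {"dp":[0,0,0],"yaw":0},
    {"dp":[0,0,0],"yaw":0}
  ]
}}

```text
time_s: 23.2
eef_pos: [0.4931, 0.15, 0.0275]
eef_rot: [[-0.219, 0.976, 0.0], [0.976, 0.219, 0.0], [-0.0, 0.0, -1.0]]
force: [-0.1, 0.2, -0.2]
width: 0.761
```

Call:
{"op": "apply_moves", "data": {
  "jaw": -1,
  "steps": [
    {"dp":[0,0,0],"yaw":0},
    {"dp":[0,0,0],"yaw":0},
    {"dp":[0,0,0],"yaw":0},
    {"dp":[0,0,0],"yaw":0},
    {"dp":[0,0,0],"yaw":0},
    {"dp":[0,0,0],"yaw":0},
    {"dp":[1.5,0,0],"yaw":0},
    {"dp":[1.5,0,0],"yaw":0},
    {"dp":[1.5,0,0],"yaw":0},
    {"dp":[1.5,0,0],"yaw":0}
  ]
}}

```text
time_s: 24.45
eef_pos: [0.4926, 0.1503, 0.0273]
eef_rot: [[-0.216, 0.976, -0.0], [0.976, 0.216, -0.008], [-0.007, -0.002, -1.0]]
force: [-0.6, -15.1, 8.4]
width: 0.431
```

```bash
python3 - <<'E'
from h import *
s=arm.state();R=s["eef_rot"];print(s["time_s"],s["eef_pos"],s["force"],R.T@s["force"],s["moment"],s["width"],np.degrees(np.arctan2(R[1,0],R[0,0])))
E
```

```text
24.45 [0.4926 0.1503 0.0273] [ -0.6167 -15.1252   8.3886] [-14.6968  -3.8829  -8.2733] [-2.7173 -0.2789 -0.254 ] 0.43148680270337114 102.46442940622784
```

Call:
{"op": "apply_moves", "data": {
  "steps": [
    {"dp":[0,0,-0.8],"yaw":0},
    {"dp":[0.5,0,-0.6],"yaw":0},
    {"dp":[0.5,0,0],"yaw":0},
    {"dp":[0.5,0,0],"yaw":0},
    {"dp":[0.5,0,0],"yaw":0},
    {"dp":[0.5,0,0],"yaw":0},
    {"dp":[0.5,0,0],"yaw":0},
    {"dp":[0.5,0,0],"yaw":0},
    {"dp":[0.5,0,0],"yaw":0},
    {"dp":[0.5,0,0],"yaw":0}
  ]
}}

```text
time_s: 25.7
eef_pos: [0.4909, 0.1563, 0.0276]
eef_rot: [[-0.217, 0.976, -0.001], [0.976, 0.217, -0.005], [-0.004, -0.002, -1.0]]
force: [2.2, -8.4, -4.1]
width: 0.431
```

```bash
python3 - <<'E'
from h import *
s=arm.state();R=s["eef_rot"];print(s["time_s"],s["eef_pos"],s["force"],R.T@s["force"],s["moment"],s["width"],np.degrees(np.arctan2(R[1,0],R[0,0])))
E
```

```text
25.7 [0.4909 0.1563 0.0276] [ 2.1529 -8.3811 -4.1184] [-8.631   0.2885  4.1547] [-1.3812 -0.4799 -0.039 ] 0.4309373711125678 102.55547771917493
```

Now it slips at 8.6 N of pull, so the foot presses with about 7–9 N: a light drag. Drawing the block out.

Call:
{"op": "apply_moves", "data": {
  "steps": [
    {"dp":[2,0,0.4],"yaw":0},
    {"dp":[3,0,0.3],"yaw":0},
    {"dp":[4,0,0],"yaw":0},
    {"dp":[4,0,0],"yaw":0},
    {"dp":[4,0,0],"yaw":0},
    {"dp":[4,0,0],"yaw":0},
    {"dp":[4,0,0],"yaw":0},
    {"dp":[4,0,0],"yaw":0},
    {"dp":[4,0,0],"yaw":0},
    {"dp":[4,0,0],"yaw":0}
  ]
}}

```text
time_s: 26.95
eef_pos: [0.4836, 0.1923, 0.0273]
eef_rot: [[-0.217, 0.976, 0.0], [0.976, 0.217, -0.005], [-0.005, -0.001, -1.0]]
force: [2.5, -8.3, -1.4]
width: 0.435
```

Call:
{"op": "apply_moves", "data": {
  "steps": [
    {"dp":[4,0,0],"yaw":0},
    {"dp":[4,0,0],"yaw":0},
    {"dp":[4,0,0],"yaw":0},
    {"dp":[4,0,0],"yaw":0},
    {"dp":[4,0,0],"yaw":0},
    {"dp":[4,0,0],"yaw":0},
    {"dp":[4,0,0],"yaw":0},
    {"dp":[4,0,0],"yaw":0},
    {"dp":[3,0,0],"yaw":0},
    {"dp":[2,0,0],"yaw":0}
  ]
}}

```text
time_s: 28.2
eef_pos: [0.4743, 0.2326, 0.0279]
eef_rot: [[-0.219, 0.976, -0.0], [0.976, 0.219, 0.0], [0.0, -0.0, -1.0]]
force: [-0.5, 0.3, -1.7]
width: 0.434
```

```bash
python3 - <<'E'
from h import *
s=arm.state();R=s["eef_rot"];print(s["time_s"],s["eef_pos"],s["force"],R.T@s["force"],s["moment"],s["width"],np.degrees(np.arctan2(R[1,0],R[0,0])))
E
```

```text
28.2 [0.4743 0.2326 0.0279] [-0.4541  0.2679 -1.6638] [ 0.361  -0.3842  1.6638] [ 0.1399 -0.123   0.0124] 0.4340624164299525 102.66729555981519
```

Call:
{"op": "apply_moves", "data": {
  "jaw": 0.52,
  "steps": [
    {"dp":[0,0,0.3],"yaw":0},
    {"dp":[0,0,0],"yaw":0},
    {"dp":[0,0,0],"yaw":0},
    {"dp":[0,0,-15],"yaw":0},
    {"dp":[0,0,-50],"yaw":0},
    {"dp":[0,0,-60],"yaw":0},
    {"dp":[0,0,-60],"yaw":0},
    {"dp":[0,0,-60],"yaw":0},
    {"dp":[0,0,-25],"yaw":0},
    {"dp":[0,0,0],"yaw":0}
  ]
}}

```text
time_s: 29.45
eef_pos: [0.4751, 0.233, 0.3005]
eef_rot: [[-0.219, 0.976, 0.005], [0.976, 0.219, 0.001], [0.0, 0.005, -1.0]]
force: [-0.7, -0.3, -1.2]
width: 0.755
```

```bash
python3 - <<'E'
from h import *
import cv2
s=arm.state();R=s["eef_rot"];print(s["time_s"],s["eef_pos"],s["force"],s["width"],np.degrees(np.arctan2(R[1,0],R[0,0])))
sc=arm.snapshot("scene");t=arm.snapshot("top")
a=cv2.resize(sc[130:230,240:340,::-1],(400,400),interpolation=cv2.INTER_CUBIC)
b=cv2.resize(t[150:250,180:280,::-1],(400,400),interpolation=cv2.INTER_CUBIC)
cv2.imwrite("pics/c8.png",np.hstack([a,b]))
E
```

```text
29.45 [0.4751 0.233  0.3005] [-0.7165 -0.3177 -1.2055] 0.7551434901801972 102.65572948931063
```

View pics/c8.png

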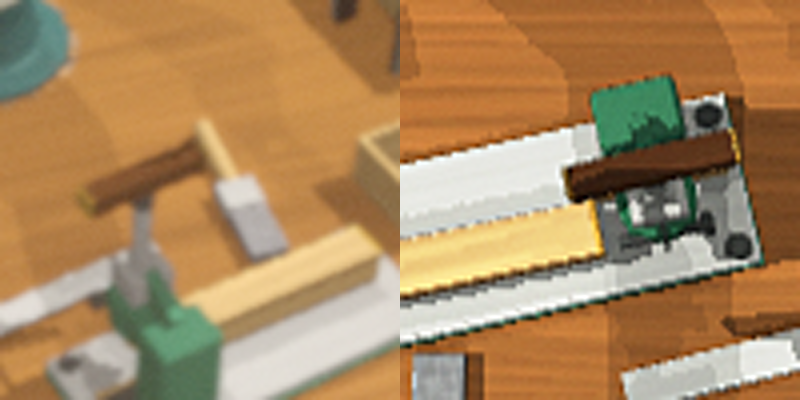

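The block lies flat with its near brass end at (600,228), clear of the foot. The driver still stands in the socket with its bar from (570,182) to (735,147).

```bash
python3 - <<'E'
from h import *
tp=lambda u,v:((u-400+.5)/4-.5+180,(v+.5)/4-.5+150)
T=lambda u,v:ray("top",tp(u,v));S=lambda u,v:ray("scene",((u+.5)/4-.5+240,(v+.5)/4-.5+130))
m=tri([T(652,165),S(143,175)]);print(m)
a=onz("top",tp(570,182),.25);b=onz("top",tp(735,147),.25);d=b-a;print((a+b)/2,np.degrees(np.arctan2(d[1],d[0])))
P=np.array([onz("top",tp(*p),.06) for p in((598,204),(604,254))]);e=P.mean(0)-[.5205,.0235,0];print("block near end",P,e@[-.219,.976,0],"centre +0.1")
s=arm.state();R=s["eef_rot"];print(1e3*R.T@(m[0]-[0,0,.018]-s["eef_pos"]))
E
```

```text
(array([0.5195, 0.023 , 0.2566]), [np.float64(0.0001814974841502311), np.float64(0.00018149748415023927)])
[0.5209 0.0226 0.25  ] -77.69312757841794
block near end [[0.525  0.0686 0.06  ]
 [0.4876 0.0636 0.06  ]] 0.04467817943024087 centre +0.1
[-213.7547   -1.2209   58.7181]
```

Call:
{"op": "apply_moves", "data": {
  "steps": [
    {"dp":[-53.5,-0.1,0],"yaw":0},
    {"dp":[-53.5,-0.1,0],"yaw":0},
    {"dp":[-53.5,-0.1,0],"yaw":0},
    {"dp":[-53.5,-0.2,0],"yaw":0},
    {"dp":[0,0,10],"yaw":0},
    {"dp":[0,0,18],"yaw":0},
    {"dp":[0,0,16],"yaw":0},
    {"dp":[0,0,11],"yaw":0},
    {"dp":[0,0,7],"yaw":0},
    {"dp":[0,0,4],"yaw":0}
  ]
}}

```text
time_s: 30.8
eef_pos: [0.5208, 0.0238, 0.2314]
eef_rot: [[-0.22, 0.976, -0.0], [0.976, 0.22, 0.0], [0.0, -0.0, -1.0]]
force: [1.6, -1.2, 0.1]
width: 0.76
```

Call:
{"op": "apply_moves", "data": {
  "jaw": -1,
  "steps": [
    {"dp":[0,0,0],"yaw":0},
    {"dp":[0,0,0],"yaw":0},
    {"dp":[0,0,0],"yaw":0},
    {"dp":[0,0,0],"yaw":0},
    {"dp":[0,0,0],"yaw":0},
    {"dp":[0,0,0],"yaw":0},
    {"dp":[0,0,-2],"yaw":0},
    {"dp":[0,0,-4],"yaw":0},
    {"dp":[0,0,-6],"yaw":0},
    {"dp":[0,0,-8],"yaw":0}
  ]
}}

```text
time_s: 32.05
eef_pos: [0.5206, 0.0234, 0.2521]
eef_rot: [[-0.219, 0.976, -0.001], [0.976, 0.219, -0.0], [0.0, -0.001, -1.0]]
force: [-0.5, -0.8, -1.4]
width: 0.239
```

```bash
python3 - <<'E'
from h import *
s=arm.state();R=s["eef_rot"];print(s["time_s"],s["eef_pos"],s["force"],s["moment"],s["width"],s["qpos"],np.degrees(np.arctan2(R[1,0],R[0,0])))
E
```

```text
32.05 [0.5206 0.0234 0.2521] [-0.4582 -0.806  -1.3552] [-0.0094 -0.1103 -0.058 ] 0.23852139597255032 [ 21.925   15.5275 -33.1806 105.6939   9.5864  61.5868  -2.2272] 102.65951224728617
```

Call:
{"op": "apply_moves", "data": {
  "steps": [
    {"dp":[0,0,-24],"yaw":0},
    {"dp":[0,0,-30],"yaw":0},
    {"dp":[-39.1,-35.5,0],"yaw":0},
    {"dp":[-39.1,-35.5,0],"yaw":0},
    {"dp":[-39.1,-35.5,0],"yaw":0},
    {"dp":[-39,-35.5,0],"yaw":0},
    {"dp":[-39,-35.7,0],"yaw":0},
    {"dp":[0,0,0],"yaw":0.163},
    {"dp":[0,0,0],"yaw":0.163},
    {"dp":[0,0,0],"yaw":0.163}
  ]
}}

```text
time_s: 33.3
eef_pos: [0.3901, -0.206, 0.3062]
eef_rot: [[0.27, 0.963, 0.0], [0.963, -0.27, -0.0], [-0.0, 0.0, -1.0]]
force: [0.2, 0.6, -1.8]
width: 0.239
```

Call:
{"op": "apply_moves", "data": {
  "steps": [
    {"dp":[0,0,0],"yaw":0.163},
    {"dp":[0,0,0],"yaw":0.163},
    {"dp":[0,0,0],"yaw":0.163},
    {"dp":[0,0,0],"yaw":0.163},
    {"dp":[0,0,0],"yaw":0},
    {"dp":[0,0,0],"yaw":0},
    {"dp":[0,0,0],"yaw":0},
    {"dp":[0,0,0],"yaw":0},
    {"dp":[0,0,0],"yaw":0},
    {"dp":[0,0,0],"yaw":0}
  ]
}}

```text
time_s: 34.55
eef_pos: [0.3902, -0.206, 0.3057]
eef_rot: [[0.796, 0.606, -0.0], [0.606, -0.796, -0.0], [-0.0, -0.0, -1.0]]
force: [0.1, 0.8, -2.5]
width: 0.244
```

```bash
python3 - <<'E'
from h import *
import cv2
s=arm.state();R=s["eef_rot"];c=arm.calibration("wrist");w=arm.snapshot("wrist");sc=arm.snapshot("scene")
print(s["time_s"],s["eef_pos"],R,s["force"],s["moment"],s["width"],s["qpos"],np.degrees(np.arctan2(R[1,0],R[0,0])))
print(1e3*R.T@(np.array([.457,-.2937,.306])-s["eef_pos"]))
np.savez("w9.npz",**c)
for z in(.244,.288):
  print([proj(c,np.array([.4546,-.2905,z])+np.array([.606,-.795,0])*k+np.array([.795,.606,0])*l) for k,l in((0,0),(0,30),(0,-30),(66,0))])
cv2.imwrite("pics/c9.png",np.hstack([w[:,:,::-1],cv2.resize(sc[130:258,130:226,::-1],(288,384),interpolation=cv2.INTER_CUBIC)]))
E
```

```text
34.55 [ 0.3902 -0.206   0.3057] [[ 0.7955  0.6059 -0.0001]
 [ 0.6059 -0.7955 -0.    ]
 [-0.0001 -0.     -1.    ]] [ 0.1137  0.8461 -2.5451] [-0.006  -0.0719 -0.0435] 0.24392466111590816 [ 43.7584   2.0836 -20.5945 111.8497   0.8042  66.2043 -29.8512] 37.29699235139973
[  0.0036 110.1881  -0.3195]
[array([378.7559, 201.7119]), array([ 253.216, 1273.463]), array([ 260.9927, 1207.0721]), array([52376.0543,   189.8119])]
[array([404.6483, 219.582 ]), array([ 253.2381, 1266.8071]), array([ 261.0142, 1213.0234]), array([59633.9859,   199.8519])]
```

View pics/c9.png

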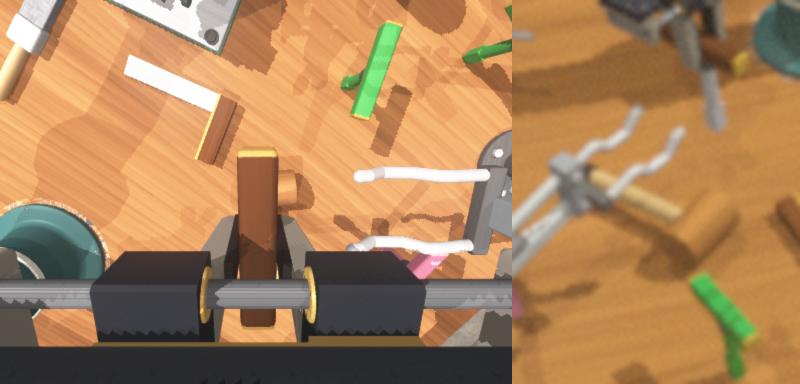

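Wrist view: the bar is in the jaws with its end at (258,152). The empty prongs have their tips at (358,176) and (350,245), and the cross-piece is at about u=487. I'll compare these with the prediction.

```bash
python3 - <<'E'
from h import *
c=dict(np.load("w9.npz"));fx=np.array([.606,-.7955,0]);fy=np.array([.7955,.606,0]);S=np.array([.4546,-.2905,0])+.0044*fx
for z in(.27,.28):
  for n,k,l in(("bar up",0,.03),("bar dn",0,-.03),("cross up",.066,.03),("cross dn",.066,-.03)):print(z,n,proj(c,S+fx*k+fy*l+[0,0,z]))
T=np.array([.3902,-.206,0])
for z in(.320,.325,.33):print("held bar end",z,proj(c,T+fy*.055+[0,0,z+.011]))
import cv2
im=cv2.imread("pics/c9.png")[:,:512]
cv2.imwrite("pics/c10.png",cv2.resize(im[150:270,320:512],(800,500),interpolation=cv2.INTER_CUBIC))
E
```

```text
0.27 bar up [403.5015 174.2407]
0.27 bar dn [393.6091 246.1022]
0.27 cross up [489.7382 174.2604]
0.27 cross dn [474.0345 246.0853]
0.28 bar up [410.5772 176.9717]
0.28 bar dn [399.7417 251.8679]
0.28 cross up [500.9743 176.9909]
0.28 cross dn [483.7739 251.8473]
held bar end 0.32 [259.5003 150.6589]
held bar end 0.325 [259.5852 151.8008]
held bar end 0.33 [259.6762 153.0247]
```

Call:
{"op": "apply_moves", "data": {
  "steps": [
    {"dp":[0,36.7,0],"yaw":0},
    {"dp":[0,36.7,0],"yaw":0},
    {"dp":[0,36.7,0],"yaw":0},
    {"dp":[0,0,0],"yaw":0},
    {"dp":[0,0,12],"yaw":0},
    {"dp":[0,0,10],"yaw":0},
    {"dp":[0,0,8],"yaw":0},
    {"dp":[0,0,6],"yaw":0},
    {"dp":[0,0,6],"yaw":0},
    {"dp":[0,-0.5,5],"yaw":0}
  ]
}}

```text
time_s: 35.9
eef_pos: [0.4566, -0.2932, 0.2584]
eef_rot: [[0.796, 0.606, 0.0], [0.606, -0.796, -0.0], [-0.0, 0.0, -1.0]]
force: [-0.4, 0.5, -1.9]
width: 0.234
```

```bash
python3 - <<'E'
from h import *
s=arm.state();print(s["eef_pos"],s["force"],s["moment"],s["width"]);p=s["eef_pos"]
import cv2
b=arm.snapshot("scene");cv2.imwrite("pics/s11.png",b[:,:,::-1])
E
```

```text
[ 0.4566 -0.2932  0.2584] [-0.386   0.5438 -1.8623] [ 0.0056 -0.0239 -0.0202] 0.23408142123216402
```

Call:
{"op": "apply_moves", "data": {
  "steps": [
    {"dp":[0,-0.6,4],"yaw":0},
    {"dp":[0,-0.6,4],"yaw":0},
    {"dp":[0,-0.6,4],"yaw":0},
    {"dp":[0,-0.5,4],"yaw":0},
    {"dp":[0,-0.5,4],"yaw":0},
    {"dp":[0,-0.4,4],"yaw":0},
    {"dp":[0,-0.3,4],"yaw":0},
    {"dp":[0,-0.2,3],"yaw":0},
    {"dp":[0,0,1.5],"yaw":0},
    {"dp":[0,0,0],"yaw":0}
  ]
}}

```text
time_s: 37.2
eef_pos: [0.4544, -0.2903, 0.2262]
eef_rot: [[0.796, 0.606, 0.0], [0.606, -0.796, -0.0], [0.0, 0.0, -1.0]]
force: [0.9, -0.7, -0.4]
width: 0.237
```

Call:
{"op": "apply_moves", "data": {
  "steps": [
    {"dp":[0,0,0],"yaw":0},
    {"dp":[0,0,0],"yaw":0},
    {"dp":[0,0,0],"yaw":0},
    {"dp":[0,0,0],"yaw":0},
    {"dp":[0,0,0],"yaw":0},
    {"dp":[0,0,0],"yaw":0},
    {"dp":[0,0,0],"yaw":0},
    {"dp":[0,0,0],"yaw":0},
    {"dp":[0,0,0],"yaw":0},
    {"dp":[0,0,0],"yaw":0}
  ]
}}

```text
time_s: 38.45
eef_pos: [0.4544, -0.2903, 0.2262]
eef_rot: [[0.796, 0.606, 0.0], [0.606, -0.796, -0.0], [-0.0, 0.0, -1.0]]
force: [0.7, 0.1, 0.0]
width: 0.236
```

```bash
python3 - <<'E'
from h import *
import cv2
s=arm.state();print(s["time_s"],s["eef_pos"],s["force"],s["moment"],s["width"])
b=arm.snapshot("scene");cv2.imwrite("pics/s12.png",b[:,:,::-1])
# fork height vs start: match the cross-piece/joint patch in scene pictures
ref=cv2.imread("pics/scene0.png");now=b[:,:,::-1].copy();emp=cv2.imread("pics/s4.png");o=cv2.imread("pics/s11.png")
pt=ref[198:216,140:162]
for n,i in(("empty",emp),("before",o),("now",now)):
    r=cv2.matchTemplate(i[170:240,115:190],pt,cv2.TM_CCOEFF_NORMED);_,v,_,l=cv2.minMaxLoc(r);print(n,v,(l[0]+115,l[1]+170),"ref (140,198)")
c=arm.calibration("scene");print(proj(c,[.49,-.34,.244]),proj(c,[.4927,-.3435,.288]))
E
```

```text
38.45 [ 0.4544 -0.2903  0.2262] [0.7361 0.0721 0.0385] [ 0.023  -0.1805 -0.0301] 0.23587245875511068
empty 0.8899634480476379 (136, 192) ref (140,198)
before 0.9049080014228821 (136, 192) ref (140,198)
now 0.9320846796035767 (140, 197) ref (140,198)
[159.0511 194.6469] [154.937  185.1988]
```

The weight is fully on the fork (Fz ≈ 0), and the fork is back at its starting pixel. Releasing.

Call:
{"op": "apply_moves", "data": {
  "jaw": 0,
  "steps": [
    {"dp":[0,0,0],"yaw":0},
    {"dp":[0,0,0],"yaw":0},
    {"dp":[0,0,0],"yaw":0},
    {"dp":[0,0,0],"yaw":0},
    {"dp":[0,0,0],"yaw":0},
    {"dp":[0,0,-10],"yaw":0},
    {"dp":[0,0,-25],"yaw":0},
    {"dp":[0,0,-40],"yaw":0},
    {"dp":[0,0,-50],"yaw":0},
    {"dp":[0,0,-50],"yaw":0}
  ]
}}

```text
time_s: 39.75
eef_pos: [0.4542, -0.2901, 0.4036]
eef_rot: [[0.796, 0.606, 0.001], [0.606, -0.796, -0.0], [0.0, 0.001, -1.0]]
force: [-0.9, 0.1, 0.2]
width: 0.5
```

```bash
python3 - <<'E'
from h import *
import cv2
s=arm.state();print(s["time_s"],s["eef_pos"],s["force"],s["width"])
im=[arm.snapshot("scene")for _ in range(6)]
w=arm.snapshot("wrist")
ref=cv2.imread("pics/scene0.png");now=im[-1][:,:,::-1].copy();cv2.imwrite("pics/s13.png",now);cv2.imwrite("pics/w13.png",w[:,:,::-1])
for n,(y,x,h,k) in {"joint":(198,140,18,22),"bar":(174,158,22,34),"tip":(205,170,16,16)}.items():
    pt=ref[y:y+h,x:x+k]
    for i in(im[0][:,:,::-1].copy(),now):
        r=cv2.matchTemplate(i[y-25:y+h+25,x-25:x+k+25],pt,cv2.TM_CCOEFF_NORMED);_,v,_,l=cv2.minMaxLoc(r);print(n,round(v,3),(l[0]-25,l[1]-25))
w1=cv2.imread("pics/w1.png");wb=w[:,:,::-1].copy();pt=w1[130:228,245:275]
r=cv2.matchTemplate(wb[:260],pt,cv2.TM_CCOEFF_NORMED);print("wrist",cv2.minMaxLoc(r),"ref(245,130)")
t=arm.snapshot("top");tb=t[:,:,::-1].copy();tr=cv2.imread("pics/top0.png")
d=cv2.absdiff(tb,tr).max(2)>60;n,_,st,ct=cv2.connectedComponentsWithStats(d.astype(np.uint8))
print([(st[i].tolist()) for i in range(1,n) if st[i,4]>25])
E
```

```text
39.75 [ 0.4542 -0.2901  0.4036] [-0.8679  0.1274  0.2234] 0.49975265094473637
joint 0.984 (0, 0)
joint 0.984 (0, 0)
bar 0.982 (0, 0)
bar 0.983 (0, 0)
tip 0.986 (0, 0)
tip 0.986 (0, 0)
wrist (-0.3685016930103302, 0.943553626537323, (477, 71), (246, 128)) ref(245,130)
[[447, 131, 24, 16, 74], [375, 137, 128, 247, 14502], [497, 148, 15, 26, 209], [228, 197, 9, 18, 102], [365, 201, 46, 45, 738], [238, 203, 11, 4, 28], [161, 207, 41, 21, 528], [247, 208, 10, 5, 27], [365, 215, 11, 8, 34], [439, 332, 39, 34, 340], [435, 346, 37, 26, 206], [305, 349, 45, 9, 100], [352, 352, 13, 10, 65], [438, 372, 9, 12, 29]]
```

Driver, fork and arm match their starting pixels with no offset (0.98 correlation) and stay still. The robot is clear at 0.40 m and the bystanders show no change, so I'm handing in.

```bash
python3 -c "
from bench import arm
print(arm.hand_in())"
```

```text
the job is handed in; nothing more can be done
None
```

I set the stop screw to a light drag, drew the block clear and hung the driver back in its fork, then handed the job in at about 40 s of the 72 s. The hand-in gives no verdict.

- **Setting the screw:** I turned it down about 2.1 rad. The first test drag was too tight, with about 22 N of pull, or about 21 N at the foot. I turned it back about 1.1 rad and the block then dragged at about 8.5 N of pull, or about 7–9 N at the foot. That puts the free foot at about 39 mm. This height is worked out from the drag with an assumed friction of 0.6; I did not measure it directly.
- **Block:** it was drawn clear of the foot and lies flat, with its centre about 145 mm along +y from the axis.
- **Driver:** it was held for over a second in the settled fork, with its weight off the hand, and then released. Driver, fork and arm match their starting pixels to the pixel in the scene camera and stay still. The wrist camera matches to within 2 pixels. The robot was clear of everything.
- **Less certain:** a green rod from the column overlapped the screw head in the pictures. It gave no resistance, so I took it as decoration. The picture-difference check showed no change at the bystanders away from the arm's silhouette. The picture limit was reached, so the last checks were done numerically and not by eye.

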